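# Cull the chipped label holder and press a sound one home in the shelf edge

### The job

One of the three black label holders on the cream mat has a broken tongue: put that one into the aluminium reject tray and let go of it. Then take either sound holder, push its tongue into the slot under the middle of the shelf's front lip, below the rubber strip, against the spring, until it is fully home with its plate against the lip, and finish while still holding it pressed there. Leave the spare sound holder and the parts on the shelf where they are.

Things in the scene. Friction and masses are not known exactly. Their poses are not given: they have to be found in the camera images.
- sound_a_mid (a point): Black plastic L-shaped label holder, 80 g, standing upright: plate 60 wide (y) x 10 thick (x) x 60 mm high, white card on its -x side; at the foot of its +x side a tongue 5 mm thick, underside level with the plate's, sticks out 25 mm. Sound: tongue whole, 60 mm wide. Point: plate centre, 30 mm above its underside, 5 mm behind its +x side. x: the way the tongue points, z up.
- sound_b_mid (a point): Black plastic L-shaped label holder, 80 g, standing upright: plate 60 wide (y) x 10 thick (x) x 60 mm high, white card on its -x side; at the foot of its +x side a tongue 5 mm thick, underside level with the plate's, sticks out 25 mm. Sound, identical to the other sound one. Point: plate centre, 30 mm above its underside, 5 mm behind its +x side. x: the way the tongue points, z up.
- chipped_mid (a point): Black plastic L-shaped label holder, 80 g, standing upright: plate 60 wide (y) x 10 thick (x) x 60 mm high, white card on its -x side; at the foot of its +x side a tongue 5 mm thick, underside level with the plate's, sticks out 25 mm. Faulty: the +y half of its tongue is broken away. Point: plate centre, 30 mm above its underside, 5 mm behind its +x side. x: the way the tongue points, z up.
- shelf: Low fixed shelf, 320 wide x 200 deep, top 45 mm above the bench. In the middle of its front edge a slot 68 wide x 9 mm high, open to the robot, lies under the lip: slot floor 30 mm, roof 39 mm above the bench. A thin black rubber strip 68 wide x 30 mm deep on top of the lip lies right above it. Origin on the bench under the middle of the lip's front; x into the shelf.
- slot (a point): Middle of the slot mouth, in the plane of the lip's front face, 34.5 mm above the bench. x: straight into the slot (the push direction), y along the shelf edge, z up. A holder is home when its tongue is in the slot and the +x side of its plate touches the lip (plate centre then 5 mm in front of this point).
- spring (a joint): Sprung rubber strip inside the slot, 18 mm behind the mouth; value in m pressed in from rest, 0 when untouched. It pushes a tongue back out with 3 N at first touch, rising 1 N per mm; a fully home holder presses it in 7 mm (about 10 N), after which the plate meets the rigid lip. Let go, the holder is pushed out again.
- tray_in (a point): Centre of the inner floor (4 mm or so above the bench) of the fixed open aluminium reject tray, 160 x 160 mm outside, 4 mm walls, 28 mm high.
- mat: Thin cream paper mat fixed on the bench, 150 (x) x 340 (y) x 2 mm; the three holders stand on it in a row along its y, some 120 mm apart, tongues roughly towards its +x. Origin: centre of its underside.
- gauge: Bystander: round chrome dash gauge lying face up on the shelf, 84 mm across, 45 mm high. Origin: centre of its underside.
- lamp: Bystander: olive turn-signal lamp with ribbed clear lens standing on the shelf, 72 mm across, 77 mm high. Origin: centre of its underside.
- lock: Bystander: small chrome lock barrel standing on the shelf, 26 mm across, 36 mm high. Origin: centre of its underside.
- chipped: The faulty holder as a body; on the mat, its place in the row varies (origin at the foot of its plate's +x side, same axes as its point).
- sound_a: The first sound holder as a body; the last 6 mm of a sound tongue is thinned to 3 mm and narrowed to 54 mm; on the mat, its place in the row varies (origin at the foot of its plate's +x side, same axes as its point).
- sound_b: The second sound holder as a body (origin likewise).
Things that resemble listed ones, but are neither listed nor needed, are in the scene too. What is shaped like the sound_a but yellow is not meant.

How it is judged:
By the outcome, as a careful person would: the job done as asked, in the order asked, and still so for the second after the job is handed in, while the arm keeps its last pose, push and grip.
It also fails if it takes over 45 s, if anything falls off the work surface, if the arm or the gripper's body presses on something with over 40 N, if the wrist force passes 120 N, or if a joint passes its speed limit or range.

### The arm

A 7-joint arm with a two-finger parallel gripper is mounted at the origin on the work surface. World frame = base frame: x ahead of the robot, y to its left, z up, the work surface at z = 0. Lengths are in m, angles in degrees, forces in N, time in s.
With the tool pointing down it reaches from about 0.4 to 0.75 m from the base axis. Payload 19.5 kg.
Tool frame: the origin (TCP) lies midway between the tips of the shut fingers; the grasp point (between the pads) lies 19 mm behind it; z points along the fingers, y is the line along which they close (so a half turn about z gives the same grasp; the last joint's range is limited). The gripper opens to 85 mm and grips with 20 to 120 N. Pads are 22 mm wide; open, the fingers measure 114 mm over their backs; the gripper's body (76 mm by 85 mm) begins 54 mm behind the grasp point. The pads swing forward as they close: fully open they stand 13 mm farther back than shut.
Start: joints at [64.876, 40.479, -1.581, 85.061, 1.261, 54.483, -4.326], TCP at [0.222, -0.53, 0.231] pointing down, gripper open.
Joint ranges: [-155.06, 155.06], [-18.47, 123.98], [-90, 86.84], [0, 140.48], [-83.41, 263.41], [0, 116], [-161.91, 161.91]. Speed limits (degrees/s): [108.29, 108.29, 147.25, 147.25, 172.46, 172.46, 172.46].

### API

Orientations are given as a 3x3 rotation matrix whose columns are the frame's x, y, z axes.
In Python, from station import sense, grab_frame, hand_in, trace, landmark_of gives the robot as it stands.
- The arm moves only by the tool servo_tool, never from a script. Its arguments are lists of equal length, an entry for each row: "dp": the shift along the tool's x, y, z in mm, a list of three; "dr": the turn, a rotation vector about the tool's x, y, z in degrees, a list of three; "gripper": the opening, from 0 (shut) to 1 (fully open). A call has 1 to 8 rows; each row shifts and turns the commanded pose from where the row before left it, along the tool's axes as they then stand; what a row does not reach is not made up. A row lasts 1/12 s, in which the tool goes at most 41.7 mm and 7.16 degrees, less where a joint would pass 70% of its speed; a pose out of reach is approached as far as the arm can. A call with a gripper value outside its range is refused whole. The fingers move at their own pace and stop on an object; "grip_force" is the grip in N (left out, the last holds). Time passes only in rows, so rows that do not move let the fingers close. It gives the time, the measured TCP pose, the force, the opening and the grip force at its end, in the units of the state.
- sense(): the state, without advancing time (a new reading comes with each control period).
- grab_frame(name): name is "scene" or "top"; returns a dict with "img" (480x640x3 uint8, blue, green, red), "fovy" (degrees; the focal length in pixels is half the picture's height over the tangent of half this angle, whatever the lens; pixels are square), "cx", "cy" (the principal point, pixels), "R" (3x3) and "t" (3): a world point X has camera coordinates R X + t. Camera axes: x right, y down, z forward; pixel columns grow to the right and rows downward; lengths in m; the calibration is good to about 2 mm. A picture is of the moment at which its call begins. There is no depth.
- hand_in(): hands the job in; it is judged then, once.
Trained networks look in a picture, given as the dict that the camera call returned (one of the last four; its "shot" number tells which), for a name from the list of things; names that differ only in an ending like _2 or _b are one class to them, and where a whole thing is asked for, a point or a joint stands for the part that bears it (a point fixed in the world has none). Each returns a list of dicts, best first, with "score" (0 to 1); they miss things now and then, are a little off and sometimes report something else, mostly with a low value. They report only what shows in the picture. A call takes as long as a camera call. They do not tell look-alikes from the thing itself.
- trace(target, picture): "region" (480x640 bool, what is visible of it) and "extent" ([left, top, right, bottom] in pixels, round what is visible of it).
- landmark_of(target, picture): "xy" ([column, row] in pixels: a listed point, or the origin of a listed thing).
The state is a dict: "clock": time; "joints": joint angles; "dq": joint speeds; "effort": joint torques, N m; "eef_pos": TCP position; "tool_rot": TCP orientation; "ft_force": force on the tool from outside, world axes, zero at the start; "wrist_torque": the same for the moment, N m; "width": finger opening in m; "grasp_force": force on a finger pad.
Only numpy, scipy, OpenCV 4.12 (cv2) and the standard library are available. Lean on these libraries where they do the work, as an engineer would, in place of code of your own. Each camera call takes 0.05 s, during which the arm holds its last target. There are 200 camera calls.

## Working session

There is one attempt and no reset: what is moved stays moved. The work goes in short steps, Python scripts to look and compute and a tool call to move; the robot and the scene stay as the last step left them, time stands still between calls to the robot, and variables do not carry over. Pictures are saved under pics/ and viewed, at most 10 in all, crops included, and the job is handed in when it is done.

Besides the shell and the picture viewer there is one more tool, called by a JSON object that holds its "method" and its "body", one argument or row to a line. servo_tool: Moves the arm, as the interface text tells. Its arguments: {"type":"object","properties":{"dp":{"type":"array"},"dr":{"type":"array"},"gripper":{"type":"array"},"grip_force":{"type":"number"}},"required":["dp","dr","gripper"]}

```bash
mkdir -p pics
cat > h.py <<'E'
import numpy as np, cv2
from station import *
def cam(f):
    F=240/np.tan(np.radians(f["fovy"]/2)); return F,np.array(f["R"]),np.array(f["t"])
def proj(f,X):
    F,R,t=cam(f); c=R@np.array(X)+t; return [f["cx"]+F*c[0]/c[2], f["cy"]+F*c[1]/c[2]]
def ray(f,p,z):
    F,R,t=cam(f); d=R.T@np.array([(p[0]-f["cx"])/F,(p[1]-f["cy"])/F,1]); o=-R.T@t
    return o+d*(z-o[2])/d[2]
E
python3 - <<'E'
from h import *
for n in("scene","top"):
    f=grab_frame(n); cv2.imwrite(f"pics/{n}1.png",f["img"])
    print(n,f["fovy"],-np.array(f["R"]).T@f["t"])
    for k,z in(("sound_a_mid",.032),("chipped_mid",.032),("slot",.0345),("tray_in",.004),("mat",0),("shelf",0),("sound_a",.002),("chipped",.002),("gauge",.045),("lamp",.045),("lock",.045)):
        for r in landmark_of(k,f)[:5]: print(k,round(r["score"],2),np.round(r["xy"]),np.round(ray(f,r["xy"],z),4))
s=sense();print({k:np.round(v,3).tolist() for k,v in s.items()})
E
```

```text
scene 50.20834730020439 [ 1.09578897 -0.13203335  0.67085153]
sound_a_mid 0.83 [348. 173.] [0.3529 0.0961 0.032 ]
sound_a_mid 0.75 [385. 150.] [0.3004 0.1891 0.032 ]
sound_a_mid 0.74 [352. 216.] [0.4683 0.0705 0.032 ]
sound_a_mid 0.42 [484. 198.] [0.4855 0.3164 0.032 ]
chipped_mid 0.8 [418. 211.] [0.4884 0.1871 0.032 ]
slot 0.65 [378. 300.] [0.6591 0.0555 0.0345]
tray_in 0.89 [214. 262.] [ 0.4893 -0.1829  0.004 ]
tray_in 0.25 [365. 398.] [ 0.7938 -0.0064  0.004 ]
mat 0.94 [420. 226.] [0.4958 0.1932 0.    ]
mat 0.47 [481. 198.] [0.4548 0.3339 0.    ]
mat 0.17 [480. 213.] [0.4922 0.3124 0.    ]
shelf 0.93 [368. 311.] [0.6519 0.0434 0.    ]
sound_a 0.91 [389. 158.] [0.292  0.2031 0.002 ]
sound_a 0.82 [350. 182.] [0.3445 0.1032 0.002 ]
sound_a 0.74 [352. 230.] [0.4756 0.069  0.002 ]
sound_a 0.73 [477. 212.] [0.4893 0.3083 0.002 ]
sound_a 0.33 [352. 215.] [0.4379 0.0783 0.002 ]
chipped 0.73 [422. 224.] [0.4942 0.1959 0.002 ]
gauge 0.8 [481. 348.] [0.7809 0.165  0.045 ]
lamp 0.7 [365. 398.] [ 0.8122 -0.0146  0.045 ]
lamp 0.29 [422. 362.] [0.7816 0.0774 0.045 ]
lock 0.89 [424. 364.] [0.7843
[... 810 characters left out ...]
d 0.19 [322. 101.] [ 0.8317 -0.015   0.002 ]
gauge 0.79 [220. 118.] [0.7819 0.1621 0.045 ]
gauge 0.4 [130. 290.] [0.4867 0.3056 0.045 ]
lamp 0.59 [323. 103.] [ 0.8057 -0.017   0.045 ]
lamp 0.31 [205. 288.] [0.4886 0.1828 0.045 ]
lock 0.79 [269. 114.] [0.788  0.0784 0.045 ]
{'clock': 1.2, 'joints': [64.874, 40.478, -1.583, 85.064, 1.261, 54.484, -4.328], 'dq': [-0.035, -0.01, 0.06, -0.015, 0.088, -0.112, -0.083], 'effort': [-0.0, -88.3, 1.234, -23.638, 0.017, 0.002, 0.0], 'eef_pos': [0.222, -0.53, 0.231], 'tool_rot': [[0.922, 0.386, -0.0], [0.386, -0.922, 0.0], [0.0, -0.0, -1.0]], 'ft_force': [-0.451, 0.511, -0.135], 'wrist_torque': [-0.056, -0.005, 0.005], 'grasp_force': 0.0, 'width': 0.085}
```

View pics/scene1.png

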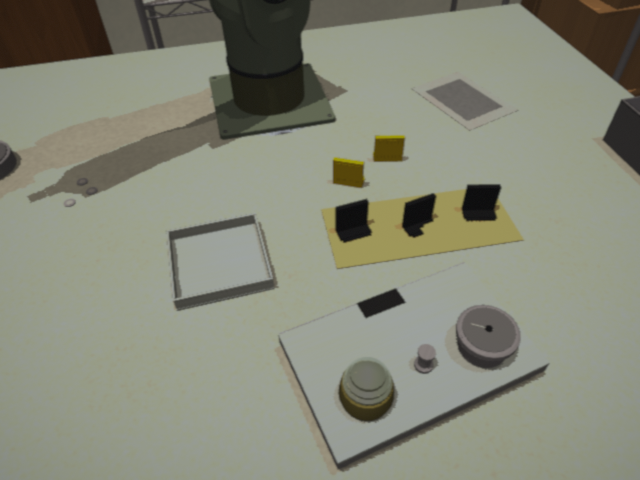

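View pics/top1.png

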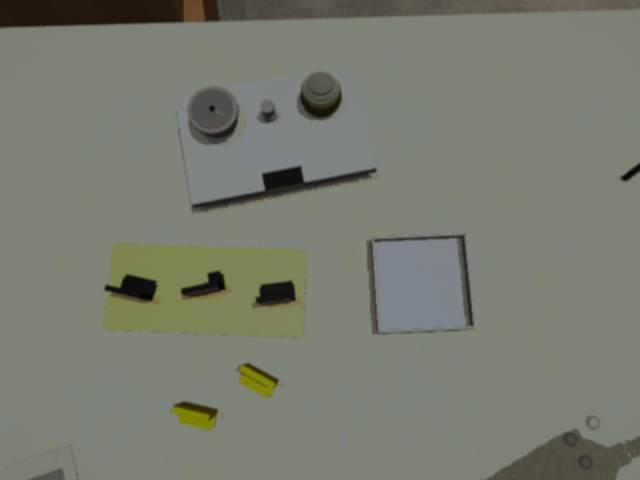

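The top image shows three black holders on the mat at about (278,294), (204,286) and (135,288). The two yellow look-alikes at (258,379) and (195,414) are off the mat and not meant. The middle holder, at (204,286) in top and (418,215) in scene, has a half-width tongue, so it looks like the chipped one. I'll confirm that in an enlarged crop and fit the poses.

```bash
cat > fit.py <<'E'
from h import *
from scipy.optimize import minimize
def box(a,b): return np.array([[x,y,z] for x in(a[0],b[0]) for y in(a[1],b[1]) for z in(a[2],b[2])])
PL=box((-.01,-.03,0),(0,.03,.06)); T=box((0,-.03,0),(.025,.03,.005)); TC=box((0,-.03,0),(.025,0,.005))
ST=box((0,-.034,.045),(.03,.034,.046))
U=4
def render(f,parts,p,z,roi):
    c,s=np.cos(p[2]),np.sin(p[2]); M=np.array([[c,-s,0],[s,c,0],[0,0,1]])
    x0,y0,x1,y1=roi; m=np.zeros(((y1-y0)*U,(x1-x0)*U),np.uint8)
    for P in parts:
        q=np.array([proj(f,M@v+[p[0],p[1],z]) for v in P])
        q=((q-[x0,y0]+.5)*U*16).astype(np.int32)
        cv2.fillConvexPoly(m,cv2.convexHull(q),255,shift=4)
    return cv2.resize(m,(x1-x0,y1-y0),interpolation=cv2.INTER_AREA)/255.
def dark(f,thr): return (np.array(f["img"]).max(2)<thr)
def fit(frames,parts,p0,z,thr=70,pad=14):
    data=[]
    for f in frames:
        q=np.array([proj(f,np.array([p0[0],p0[1],z])+v) for P in parts for v in P])
        lo=(q.min(0)-pad).astype(int);hi=(q.max(0)+pad).astype(int)
        roi=(lo[0],lo[1],hi[0],hi[1]); data.append((f,roi,dark(f,thr)[lo[1]:hi[1],lo[0]:hi[0]].astype(float)))
    S=np.array([.01,.01,.15])
    cost=lambda u:sum(np.abs(render(f,parts,p0+u*S,z,r)-d).sum()/max(d.sum(),1) for f,r,d in data)
    best=min((minimize(cost,[0,0,a],method="Nelder-Mead",options=dict(initial_simplex=[[0,0,a],[.7,0,a],[0,.7,a],[0,0,a+.7]],xatol=.003,fatol=1e-4)) for a in(-2,0,2)),key=lambda r:r.fun)
    p=p0+best.x*S; return np.round(np.r_[p[:2]*1000,np.degrees(p[2])],1),round(best.fun,3)
E
python3 - <<'E'
from fit import *
fs=[grab_frame("scene"),grab_frame("top")]
a=cv2.resize(fs[0]["img"][170:250,315:515],(800,320),interpolation=cv2.INTER_CUBIC);b=cv2.resize(fs[1]["img"][255:325,95:310],(800,260),interpolation=cv2.INTER_CUBIC)
cv2.imwrite("pics/crop1.png",cv2.convertScaleAbs(np.vstack([a,b]),alpha=1.8))
for n,parts,p0,z in(("near-y",[PL,T],(.475,.068,0),.002),("mid",[PL,TC],(.494,.192,0),.002),("far",[PL,T],(.49,.308,0),.002),("strip",[ST],(.657,.055,.15),0)):
    p0=np.array(p0)
    print(n,[fit(g,parts,p0,z) for g in(fs,fs[:1],fs[1:])])
E
```

```text
near-y [(array([473.4,  68.9,   6.4]), np.float64(0.224)), (array([473.6,  69.1,  14.3]), np.float64(0.109)), (array([473.3,  69.6,   5.8]), np.float64(0.09))]
mid [(array([492.5, 189.9,  11.2]), np.float64(0.329)), (array([493.7, 189.2,  15.1]), np.float64(0.146)), (array([492.4, 189.4,  10.4]), np.float64(0.16))]
far [(array([488.5, 309.7, -14.2]), np.float64(0.232)), (array([488.8, 310.3,  -5.9]), np.float64(0.112)), (array([488.6, 310.1, -14.5]), np.float64(0.101))]
strip [(array([655.8,  52. ,  10.2]), np.float64(0.58)), (array([656.3,  51.8,  10.7]), np.float64(0.16)), (array([646.5,  50.6,   9.8]), np.float64(0.395))]
```

View pics/crop1.png

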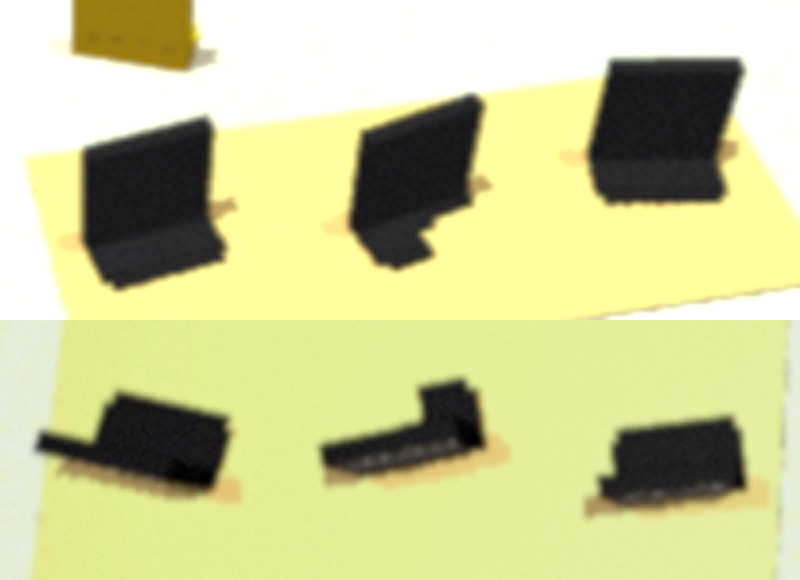

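The crop confirms it. The middle holder has lost the +y half of its tongue, while both outer black ones are whole. I'll swing to it on an arc.

{"method": "servo_tool", "body": {
  "dp": [
    [20,-2,0],
    [37,-3,0],
    [37,-3,0],
    [37,-3,0],
    [37,-3,0],
    [37,-3,0],
    [37,-3,0],
    [37,-3,0]
  ],
  "dr": [
    [0,0,-2],
    [0,0,-4],
    [0,0,-4],
    [0,0,-4],
    [0,0,-4],
    [0,0,-4],
    [0,0,-4],
    [0,0,-4]
  ],
  "gripper": [1,1,1,1,1,1,1,1],
  "grip_force": 60
}}

```text
clock: 1.97
eef_pos: [0.4342, -0.3493, 0.2313]
tool_rot: [[0.603, 0.798, 0.0], [0.798, -0.603, -0.0], [0.0, 0.0, -1.0]]
ft_force: [0.4, -0.3, -0.6]
width: 0.0851
grasp_force: 0.0
```

{"method": "servo_tool", "body": {
  "dp": [
    [37,-3,0],
    [37,-3,0],
    [37,-3,0],
    [37,-3,0],
    [37,-3,0],
    [37,-3,0],
    [37,-3,0],
    [37,-3,0]
  ],
  "dr": [
    [0,0,-4],
    [0,0,-4],
    [0,0,-4],
    [0,0,-4],
    [0,0,-4],
    [0,0,-4],
    [0,0,-4],
    [0,0,-4]
  ],
  "gripper": [1,1,1,1,1,1,1,1]
}}

```text
clock: 2.63
eef_pos: [0.527, -0.071, 0.2313]
tool_rot: [[0.088, 0.996, 0.0], [0.996, -0.088, 0.0], [0.0, 0.0, -1.0]]
ft_force: [0.8, -1.1, 1.0]
width: 0.0856
grasp_force: 0.0
```

{"method": "servo_tool", "body": {
  "dp": [
    [37,-4,10],
    [37,-4,10],
    [37,-4,10],
    [37,-4,10],
    [37,-4,10],
    [37,-4,10],
    [37,-4,10],
    [0,0,0]
  ],
  "dr": [
    [0,0,-2.2],
    [0,0,-2.2],
    [0,0,-2.2],
    [0,0,-2.2],
    [0,0,-2.2],
    [0,0,-2.2],
    [0,0,-2.2],
    [0,0,0]
  ],
  "gripper": [1,1,1,1,1,1,1,1]
}}

```text
clock: 3.3
eef_pos: [0.4899, 0.1919, 0.16]
tool_rot: [[-0.186, 0.982, -0.002], [0.982, 0.186, 0.003], [0.004, -0.002, -1.0]]
ft_force: [-0.1, 1.6, -0.7]
width: 0.0854
grasp_force: 0.0
```

Run:
```python
from fit import *
s=sense();R=np.array(s["tool_rot"]);d=np.array([.4876,.1887,.026])-s["eef_pos"]
print(np.round(1000*R.T@d,1),np.degrees(np.arctan2(R[1,1],R[0,1])),s["joints"])
fs=[grab_frame("scene"),grab_frame("top")]
for thr in(35,45,55): print(thr,[fit(g,[ST],np.array([.657,.053,.18]),0,thr) for g in(fs,fs[:1],fs[1:])])
g=cv2.resize(fs[1]["img"][150:220,175:395],(792,252),interpolation=cv2.INTER_CUBIC)
cv2.imwrite("pics/crop2.png",cv2.convertScaleAbs(g,alpha=1.6))
```

```text
[ -3.2  -2.6 134. ] 10.74700685207464 [-16.53355152  42.52203431 -15.13497824 100.19640898  15.76575269
  39.39845176 -29.37442503]
35 [(array([655.6,  52.6,   9.9]), np.float64(0.679)), (array([654.9,  51.4,  10.9]), np.float64(0.457)), (array([655.4,  54.1,   9.3]), np.float64(0.216))]
45 [(array([654.6,  52.5,   9.9]), np.float64(0.532)), (array([655.4,  52.7,  11.3]), np.float64(0.295)), (array([654.9,  52.1,   9.9]), np.float64(0.236))]
55 [(array([654.7,  52.4,  10.3]), np.float64(0.588)), (array([656. ,  52.5,  10.8]), np.float64(0.241)), (array([649.4,  51.8,  12. ]), np.float64(0.309))]
```

View pics/crop2.png

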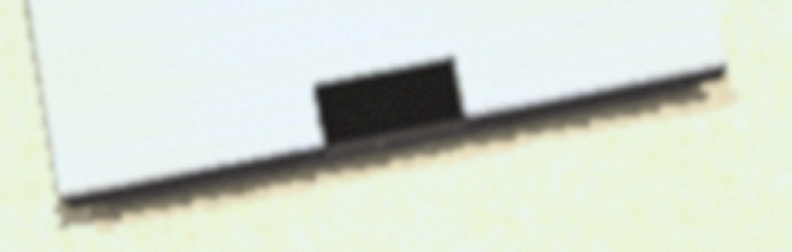

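{"method": "servo_tool", "body": {
  "dp": [
    [-3,-3,25],
    [0,0,36],
    [0,0,36],
    [0,0,28],
    [0,0,9],
    [0,0,0]
  ],
  "dr": [
    [0,0,0],
    [0,0,0],
    [0,0,0],
    [0,0,0],
    [0,0,0],
    [0,0,0]
  ],
  "gripper": [1,1,1,1,1,1]
}}

```text
clock: 3.9
eef_pos: [0.49, 0.1801, 0.0261]
tool_rot: [[-0.175, 0.985, -0.002], [0.985, 0.175, -0.001], [-0.001, -0.002, -1.0]]
ft_force: [0.0, 0.2, 0.3]
width: 0.0853
grasp_force: 0.0
```

{"method": "servo_tool", "body": {
  "dp": [
    [0,0,0],
    [0,0,0],
    [0,0,0],
    [0,0,0],
    [0,0,0],
    [0,0,0],
    [0,0,0],
    [0,0,0]
  ],
  "dr": [
    [0,0,0],
    [0,0,0],
    [0,0,0],
    [0,0,0],
    [0,0,0],
    [0,0,0],
    [0,0,0],
    [0,0,0]
  ],
  "gripper": [0,0,0,0,0,0,0,0]
}}

```text
clock: 4.57
eef_pos: [0.4905, 0.1812, 0.0276]
tool_rot: [[-0.176, 0.984, 0.0], [0.984, 0.176, 0.0], [0.0, 0.0, -1.0]]
ft_force: [-0.7, -1.1, 7.4]
width: 0.0094
grasp_force: 60.9
```

Run:
```python
from fit import *
s=sense();print(s["width"],s["grasp_force"],s["eef_pos"])
f=grab_frame("top");c=lambda x,y:(175+x/3.6-.4,150+y/3.6-.4)
P=[ray(f,c(*q),z) for q,z in(((62,198),.045),((724,70),.045),((316,85),.046),((452,58),.046),((327,145),.046),((465,118),.046))]
print(np.round(P,4)); 
for i,j in((0,1),(2,3),(4,5),(4,2),(5,3)): v=P[i]-P[j];print(np.degrees(np.arctan2(v[1],v[0]))-90,np.linalg.norm(v))
m=trace("tray_in",f)
```

```text
0.00940273238301169 60.91416835784912 [0.49050235 0.18116244 0.02764141]
[[ 0.6284  0.208   0.045 ]
 [ 0.6824 -0.1031  0.045 ]
 [ 0.68    0.0891  0.046 ]
 [ 0.6915  0.0249  0.046 ]
 [ 0.6505  0.084   0.046 ]
 [ 0.6619  0.0192  0.046 ]]
9.846228699771487 0.3157179868368666
10.194956743345557 0.0652977189859474
9.980018367383877 0.06577665278122308
-260.11402200024145 0.02992760534715671
-259.20297540386025 0.03017558894951466
```

{"method": "servo_tool", "body": {
  "dp": [
    [0,0,-15],
    [0,0,-30],
    [0,0,-30],
    [-10,-2,-25],
    [-37,-6,0],
    [-37,-6,0],
    [-37,-6,0],
    [-37,-7,0]
  ],
  "dr": [
    [0,0,0],
    [0,0,0],
    [0,0,0],
    [0,0,0],
    [0,0,0],
    [0,0,0],
    [0,0,0],
    [0,0,0]
  ],
  "gripper": [0,0,0,0,0,0,0,0]
}}

```text
clock: 5.33
eef_pos: [0.4913, 0.0193, 0.1275]
tool_rot: [[-0.176, 0.984, 0.0], [0.984, 0.176, 0.0], [-0.0, 0.0, -1.0]]
ft_force: [1.9, 0.7, -1.0]
width: 0.0091
grasp_force: 59.7
```

{"method": "servo_tool", "body": {
  "dp": [
    [-37,-7,0],
    [-37,-7,0],
    [-37,-7,0],
    [-37,-7,0],
    [-30,-5,0],
    [-18,-2,0],
    [0,0,0],
    [0,0,0]
  ],
  "dr": [
    [0,0,0],
    [0,0,0],
    [0,0,0],
    [0,0,0],
    [0,0,0],
    [0,0,0],
    [0,0,0],
    [0,0,0]
  ],
  "gripper": [0,0,0,0,0,0,0,0]
}}

```text
clock: 6.0
eef_pos: [0.4913, -0.1787, 0.1271]
tool_rot: [[-0.174, 0.985, -0.0], [0.985, 0.174, 0.0], [0.0, -0.0, -1.0]]
ft_force: [0.0, -0.0, -0.8]
width: 0.0096
grasp_force: 59.7
```

{"method": "servo_tool", "body": {
  "dp": [
    [0,0,20],
    [0,0,30],
    [0,0,28],
    [0,0,14],
    [0,0,4],
    [0,0,0],
    [0,0,0],
    [0,0,0]
  ],
  "dr": [
    [0,0,0],
    [0,0,0],
    [0,0,0],
    [0,0,0],
    [0,0,0],
    [0,0,0],
    [0,0,0],
    [0,0,0]
  ],
  "gripper": [0,0,0,0,0,0,0,0]
}}

```text
clock: 6.67
eef_pos: [0.492, -0.1776, 0.032]
tool_rot: [[-0.177, 0.984, 0.001], [0.984, 0.177, 0.0], [-0.0, 0.001, -1.0]]
ft_force: [0.9, 0.2, -0.7]
width: 0.0093
grasp_force: 59.7
```

Run:
```python
from fit import *
fs=[grab_frame("scene"),grab_frame("top")]
cv2.imwrite("pics/tray.png",np.hstack([cv2.resize(fs[0]["img"][130:330,150:350],(400,400)),cv2.resize(fs[1]["img"][200:360,340:500],(400,400))]))
```

```text
(no output)
```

View pics/tray.png

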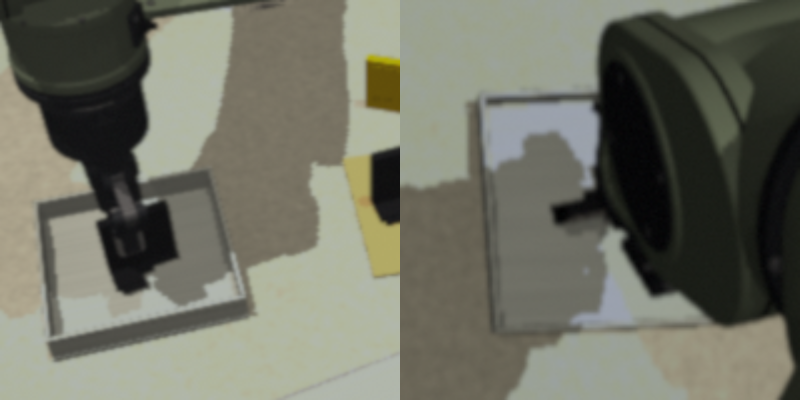

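The scene crop shows the chipped holder upright in the tray, at about (135,245) in its left half, just above the floor. I'll release it, lift clear and move above the near sound holder.

{"method": "servo_tool", "body": {
  "dp": [
    [0,0,1],
    [0,0,0],
    [0,0,0],
    [0,0,0],
    [0,0,0],
    [0,0,0],
    [0,0,-10],
    [0,0,-30]
  ],
  "dr": [
    [0,0,0],
    [0,0,0],
    [0,0,0],
    [0,0,0],
    [0,0,0],
    [0,0,0],
    [0,0,0],
    [0,0,0]
  ],
  "gripper": [0,0.7,0.7,0.7,0.7,0.7,0.7,0.7]
}}

```text
clock: 7.43
eef_pos: [0.4903, -0.1776, 0.0687]
tool_rot: [[-0.176, 0.984, -0.004], [0.984, 0.177, 0.001], [0.002, -0.004, -1.0]]
ft_force: [0.3, 0.0, -0.3]
width: 0.0597
grasp_force: 0.0
```

{"method": "servo_tool", "body": {
  "dp": [
    [0,0,-35],
    [0,0,-25],
    [35,3,0],
    [35,3,0],
    [35,3,0],
    [35,3,0],
    [35,3,0],
    [35,3,0]
  ],
  "dr": [
    [0,0,0],
    [0,0,0],
    [0,0,0],
    [0,0,0],
    [0,0,0],
    [0,0,0],
    [0,0,0],
    [0,0,0]
  ],
  "gripper": [0.7,0.7,1,1,1,1,1,1]
}}

```text
clock: 8.1
eef_pos: [0.4719, 0.0333, 0.1311]
tool_rot: [[-0.176, 0.984, 0.001], [0.984, 0.176, 0.0], [0.0, 0.001, -1.0]]
ft_force: [0.6, 0.8, -0.2]
width: 0.0853
grasp_force: 0.0
```

{"method": "servo_tool", "body": {
  "dp": [
    [30,2,0],
    [7,0,0],
    [0,0,0],
    [0,0,0],
    [0,0,0],
    [0,0,0]
  ],
  "dr": [
    [0,0,0],
    [0,0,4.2],
    [0,0,0],
    [0,0,0],
    [0,0,0],
    [0,0,0]
  ],
  "gripper": [1,1,1,1,1,1]
}}

```text
clock: 8.6
eef_pos: [0.468, 0.0673, 0.1305]
tool_rot: [[-0.103, 0.995, 0.0], [0.995, 0.103, -0.0], [-0.0, 0.0, -1.0]]
ft_force: [-0.1, -0.1, 0.2]
width: 0.0853
grasp_force: 0.0
```

Run:
```python
from fit import *
s=sense();R=np.array(s["tool_rot"]);d=np.array([.4684,.0689,.026])-s["eef_pos"]
print(np.round(1000*R.T@d,1),np.degrees(np.arctan2(R[1,1],R[0,1])))
fs=[grab_frame("scene"),grab_frame("top")]
cv2.imwrite("pics/tray2.png",np.hstack([cv2.resize(fs[0]["img"][130:330,150:400],(500,400)),cv2.resize(fs[1]["img"][210:360,340:450],(293,400))]))
```

```text
[  1.6   0.6 104.5] 5.911428632011
```

View pics/tray2.png

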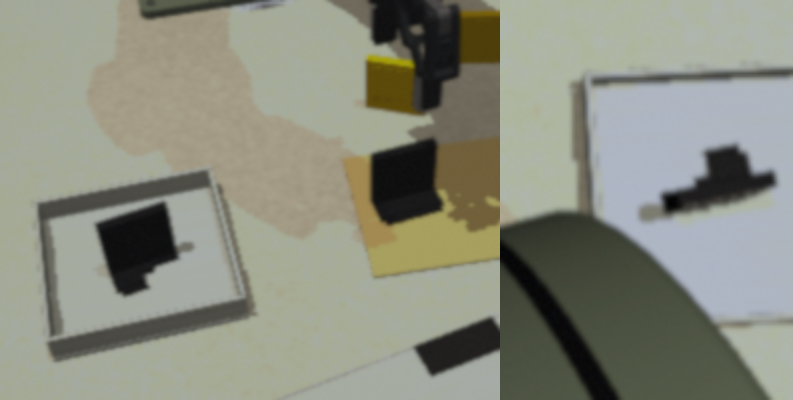

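The chipped holder stands released in the tray, and the near sound holder at (405,180) in the crop is undisturbed. I'll descend and grasp it.

{"method": "servo_tool", "body": {
  "dp": [
    [2,1,20],
    [0,0,32],
    [0,0,30],
    [0,0,16],
    [0,0,6],
    [0,0,0],
    [0,0,0],
    [0,0,0]
  ],
  "dr": [
    [0,0,0],
    [0,0,0],
    [0,0,0],
    [0,0,0],
    [0,0,0],
    [0,0,0],
    [0,0,0],
    [0,0,0]
  ],
  "gripper": [1,1,1,1,1,1,1,1],
  "grip_force": 80
}}

```text
clock: 9.37
eef_pos: [0.4691, 0.0705, 0.0274]
tool_rot: [[-0.103, 0.995, 0.001], [0.995, 0.103, 0.0], [0.0, 0.001, -1.0]]
ft_force: [-0.2, -0.1, 0.1]
width: 0.0854
grasp_force: 0.0
```

{"method": "servo_tool", "body": {
  "dp": [
    [0,0,0],
    [0,0,0],
    [0,0,0],
    [0,0,0],
    [0,0,0],
    [0,0,0],
    [0,0,0],
    [0,0,0]
  ],
  "dr": [
    [0,0,0],
    [0,0,0],
    [0,0,0],
    [0,0,0],
    [0,0,0],
    [0,0,0],
    [0,0,0],
    [0,0,0]
  ],
  "gripper": [0,0,0,0,0,0,0,0]
}}

```text
clock: 10.03
eef_pos: [0.4687, 0.0706, 0.0265]
tool_rot: [[-0.103, 0.995, 0.0], [0.995, 0.103, 0.0], [0.0, 0.0, -1.0]]
ft_force: [-0.3, -0.8, 5.5]
width: 0.009
grasp_force: 78.4
```

Run:
```python
from fit import *
s=sense();e=np.array(s["eef_pos"]);R=np.array(s["tool_rot"])
fs=[grab_frame("scene")]
print(e,np.degrees(np.arctan2(R[1,1],R[0,1])),s["ft_force"])
c,sn=np.cos(np.radians(10)),np.sin(np.radians(10)); m=np.array([.656,.0522])
for g in(60,5,0): # gap of tip/plate face from lip: plate centre at -(5+gap)
  t=np.r_[m-np.array([c,sn])*(5+g)/1000,.0]; print(g,np.round(1000*R.T@(t-np.r_[e[:2],0]),1),t)
```

```text
[0.46867286 0.07062085 0.02650115] 5.935997156351887 [-0.27355701 -0.77600456  5.51601858]
60 [-42.3 119.6   0. ] [0.5919875  0.04091287 0.        ]
5 [-38.4 174.4   0. ] [0.64615192 0.05046352 0.        ]
0 [-38.  179.4   0. ] [0.65107596 0.05133176 0.        ]
```

{"method": "servo_tool", "body": {
  "dp": [
    [0,0,-15],
    [0,0,-15],
    [-8,20,0],
    [-8,30,0],
    [-8,30,0],
    [-8,25,0],
    [-8,15,0],
    [0,0,0]
  ],
  "dr": [
    [0,0,0],
    [0,0,0],
    [0,0,0],
    [0,0,0],
    [0,0,0],
    [0,0,0],
    [0,0,-4.1],
    [0,0,0]
  ],
  "gripper": [0,0,0,0,0,0,0,0]
}}

```text
clock: 10.75
eef_pos: [0.5944, 0.0413, 0.0559]
tool_rot: [[-0.176, 0.984, 0.001], [0.984, 0.176, -0.0], [-0.001, 0.001, -1.0]]
ft_force: [-0.1, -0.3, -1.6]
width: 0.0093
grasp_force: 78.1
```

{"method": "servo_tool", "body": {
  "dp": [
    [0,0,0],
    [0,0,0]
  ],
  "dr": [
    [0,0,0],
    [0,0,0]
  ],
  "gripper": [0,0]
}}

```text
clock: 10.92
eef_pos: [0.5914, 0.0435, 0.0561]
tool_rot: [[-0.174, 0.985, -0.001], [0.985, 0.174, 0.0], [0.0, -0.001, -1.0]]
ft_force: [0.1, 0.4, -1.4]
width: 0.0095
grasp_force: 78.1
```

Run:
```python
from fit import *
s=sense();e=np.array(s["eef_pos"]);R=np.array(s["tool_rot"])
yaw=np.degrees(np.arctan2(R[1,1],R[0,1]));print(e,yaw,s["ft_force"])
fs=[grab_frame("scene"),grab_frame("top")]
for z in(.0305,.032,.0335): print(z,[fit(g,[PL,T],np.r_[e[:2]+.005*R[:2,1]-.0018*R[:2,0],np.radians(yaw)],z,thr=45,pad=4) for g in (fs[:1],)])
o=e+.005*R[:,1]-.0018*R[:,0]; o[2]=.032
img=fs[0]["img"].copy();k=6
x,y=map(int,proj(fs[0],o)); x0,y0=x-50,y-65
im=cv2.resize(img[y0:y0+125,x0:x0+130],None,fx=k,fy=k,interpolation=cv2.INTER_CUBIC); im=cv2.convertScaleAbs(im,alpha=1.8)
def line(P,col):
    q=(np.array([proj(fs[0],p) for p in P])-[x0,y0]+.5)*k; cv2.polylines(im,[q.astype(np.int32)],False,col,1)
M=np.c_[R[:,1],-R[:,0]*-1,[0,0,1]]
M=np.c_[R[:,1],R[:,0],[0,0,1]]
W=lambda *v:o+M@np.array(v)
line([W(0,-.03,.06),W(0,.03,.06),W(0,.03,0.005),W(.025,.03,.005),W(.025,-.03,.005),W(0,-.03,.005),W(0,-.03,.06)],(0,0,255))
c,sn=np.cos(np.radians(10)),np.sin(np.radians(10)); S=lambda x,y,z:np.array([.656+c*x-sn*y,.0522+sn*x+c*y,z])
line([S(0,-.034,.046),S(.03,-.034,.046),S(.03,.034,.046),S(0,.034,.046),S(0,-.034,.046)],(0,255,0))
cv2.imwrite("pics/ins.png",im[:600,:800])
```

```text
[0.59138228 0.04345054 0.0561092 ] 10.00909884641696 [ 0.12355927  0.37426859 -1.40645018]
0.0305 [(array([592.6,  43.7,  21.5]), np.float64(0.243))]
0.032 [(array([593.5,  43.4,  23.7]), np.float64(0.255))]
0.0335 [(array([595. ,  43.2,  22.7]), np.float64(0.255))]
```

View pics/ins.png

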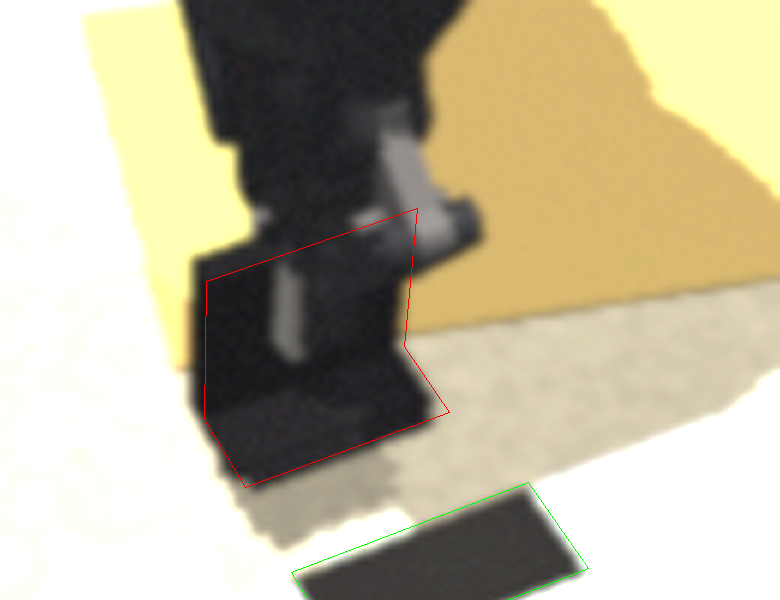

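The overlay shows the gripped holder lined up with the strip to within 1–2 mm. The tongue's front edge runs (250,488)–(432,410) in the crop, and it is the narrowed tip as expected. Height is also right, with the underside at about 31.6 mm. I'll approach slowly.

{"method": "servo_tool", "body": {
  "dp": [
    [1,8,-0.5],
    [0,10,0],
    [0,10,0],
    [0,6,0],
    [0,4,0],
    [0,3,0],
    [0,0,0],
    [0,0,0]
  ],
  "dr": [
    [0,0,0],
    [0,0,0],
    [0,0,0],
    [0,0,0],
    [0,0,0],
    [0,0,0],
    [0,0,0],
    [0,0,0]
  ],
  "gripper": [0,0,0,0,0,0,0,0]
}}

```text
clock: 11.68
eef_pos: [0.6319, 0.0513, 0.0567]
tool_rot: [[-0.174, 0.985, -0.0], [0.985, 0.174, -0.0], [0.0, -0.0, -1.0]]
ft_force: [0.3, -0.3, -1.3]
width: 0.009
grasp_force: 78.1
```

{"method": "servo_tool", "body": {
  "dp": [
    [0,3,0],
    [0,3,0],
    [0,3,0],
    [0,2,0],
    [0,0,0],
    [0,0,0]
  ],
  "dr": [
    [0,0,0],
    [0,0,0],
    [0,0,0],
    [0,0,0],
    [0,0,0],
    [0,0,0]
  ],
  "gripper": [0,0,0,0,0,0]
}}

```text
clock: 12.18
eef_pos: [0.6431, 0.0533, 0.0567]
tool_rot: [[-0.174, 0.985, -0.0], [0.985, 0.174, 0.0], [0.0, -0.0, -1.0]]
ft_force: [0.9, -0.3, -1.8]
width: 0.0091
grasp_force: 78.1
```

{"method": "servo_tool", "body": {
  "dp": [
    [0,2,0],
    [0,2,0],
    [0,2,0],
    [0,0,0],
    [0,0,0]
  ],
  "dr": [
    [0,0,0],
    [0,0,0],
    [0,0,0],
    [0,0,0],
    [0,0,0]
  ],
  "gripper": [0,0,0,0,0]
}}

```text
clock: 12.6
eef_pos: [0.6484, 0.0541, 0.0566]
tool_rot: [[-0.174, 0.985, -0.002], [0.985, 0.174, -0.0], [-0.0, -0.002, -1.0]]
ft_force: [-5.7, -0.4, 2.3]
width: 0.009
grasp_force: 78.6
```

{"method": "servo_tool", "body": {
  "dp": [
    [0,1.5,0],
    [0,1,0],
    [0,0,0],
    [0,0,0],
    [0,0,0]
  ],
  "dr": [
    [0,0,0],
    [0,0,0],
    [0,0,0],
    [0,0,0],
    [0,0,0]
  ],
  "gripper": [0,0,0,0,0]
}}

```text
clock: 13.02
eef_pos: [0.6506, 0.0545, 0.0566]
tool_rot: [[-0.174, 0.985, -0.003], [0.985, 0.174, -0.001], [-0.0, -0.003, -1.0]]
ft_force: [-7.9, -1.6, 3.8]
width: 0.0094
grasp_force: 78.8
```

{"method": "servo_tool", "body": {
  "dp": [
    [0,1.5,0],
    [0,1,0],
    [0,0,0],
    [0,0,0],
    [0,0,0]
  ],
  "dr": [
    [0,0,0],
    [0,0,0],
    [0,0,0],
    [0,0,0],
    [0,0,0]
  ],
  "gripper": [0,0,0,0,0]
}}

```text
clock: 13.43
eef_pos: [0.6521, 0.0547, 0.0565]
tool_rot: [[-0.174, 0.985, -0.005], [0.985, 0.174, -0.001], [-0.0, -0.005, -1.0]]
ft_force: [-14.5, -2.4, 6.9]
width: 0.009
grasp_force: 79.8
```

{"method": "servo_tool", "body": {
  "dp": [
    [0,1,0],
    [0,0,0],
    [0,0,0],
    [0,0,0]
  ],
  "dr": [
    [0,0,0],
    [0,0,0],
    [0,0,0],
    [0,0,0]
  ],
  "gripper": [0,0,0,0]
}}

```text
clock: 13.77
eef_pos: [0.6522, 0.0548, 0.0564]
tool_rot: [[-0.174, 0.985, -0.007], [0.985, 0.174, -0.002], [-0.0, -0.007, -1.0]]
ft_force: [-22.3, -2.8, 11.8]
width: 0.0089
grasp_force: 80.5
```

The force jumped and travel stopped, which fits the plate meeting the lip. I'll check visually.

Run:
```python
from fit import *
s=sense();print(s["eef_pos"],s["ft_force"],s["wrist_torque"],s["clock"])
a=grab_frame("scene")["img"];b=grab_frame("top")["img"]
A=cv2.resize(a[190:340,300:450],(500,500),interpolation=cv2.INTER_CUBIC);B=cv2.resize(b[130:330,90:210],(300,500),interpolation=cv2.INTER_CUBIC)
cv2.imwrite("pics/fin.png",cv2.convertScaleAbs(np.hstack([A,B]),alpha=1.6))
```

```text
[0.65224146 0.05476465 0.05643219] [-22.26910895  -2.82131859  11.83735141] [-0.84478517  5.03212143  0.13739832] 13.7667
```

View pics/fin.png

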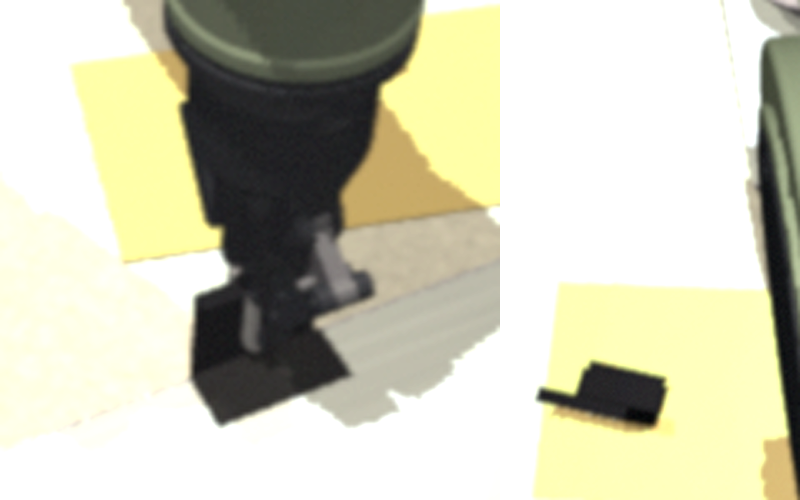

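The plate sits flush against the lip. The whole rubber strip is visible at about (270,385) in the crop with the tongue hidden beneath it, and the spare holder stands untouched on the mat. I'm handing in while still pressing.

```bash
python3 -c "
from station import *
print(hand_in())"
```

```text
the job is handed in; nothing more can be done
None
```

I put the chipped holder in the reject tray and let go of it, then pushed a sound holder's tongue into the slot until its plate met the lip. I handed in at 13.8 s with it still held at about 22 N; the spare holder looked untouched on the mat, and no verdict came back.

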